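Stamp a medicine carton with the treadle embosser

ROBOT

A 6-joint arm with a two-finger parallel gripper is mounted at the origin on a cart in front of the work surface, level with it; the furniture and walls round the work are solid. World frame = base frame: x ahead of the robot, y to its left, z up, the work surface at z = 0. Lengths are in m, angles in rad, forces in N, time in s.
With the tool pointing down it reaches from about 0.275 to 0.75 m from the base axis. Payload 10.2 kg.
Tool frame: the origin (TCP) lies midway between the tips of the shut fingers; the grasp point (between the pads) lies 19 mm behind it; z points along the fingers, y is the line along which they close (so a half turn about z gives the same grasp; the last joint's range is limited). The gripper opens to 88 mm and grips with 3 to 60 N. Pads are 18 mm wide; open, the fingers measure 123 mm over their backs; the gripper's body (75 mm by 187 mm) begins 45 mm behind the grasp point.
Start: joints at [-1.412, 0.313, 1.498, -0, 1.331, -0.223], TCP at [0.196, -0.487, 0.239] pointing down, gripper open.
Joint ranges: [-2.94, 2.94], [-0.97, 2.17], [0.19, 2.56], [-1.23, 4.37], [0.02, 3.11], [-2.88, 2.88]. Speed limits (rad/s): [2.39, 2.39, 3.01, 3.14, 3.14, 3.14].

INTERFACE

Orientations are given as a rotation vector (axis times angle).
In Python, from bench import ctrl gives the robot as it stands.
- The arm moves only by the tool jog_arm, never from a script. Its argument "series" is one flat list of numbers, 5 for each row, row after row: the opening, from 0 (shut) to 1 (fully open), then the shift along the tool's x, y, z in cm, then the turn about the tool's z in rad. In form: [gripper, tx, ty, tz, roll, gripper, tx, ty, tz, roll, ...]. A call has 1 to 8 rows; each row is the pose to reach, as a shift and turn from the pose commanded when the call began, along the tool's axes at that moment; what a row does not reach only later rows make up. A row lasts 1/8 s, in which the tool goes at most 62.5 mm and 10.7 degrees, less where a joint would pass 70% of its speed; a pose out of reach is approached as far as the arm can. A call with a gripper value outside its range is refused whole. The fingers move at their own pace and stop on an object; "force" is the grip in N (left out, the last holds). Time passes only in rows, so rows that repeat a pose let the fingers close. It gives the time, the measured TCP pose, the force, the opening and the grip force at its end, in the units of the state.
- ctrl.observe(): the state, without advancing time (a new reading comes with each control period).
- ctrl.grab_frame(name): name is "side" or "top"; returns a dict with "pixels" (480x640x3 uint8, red, green, blue), "K" (3x3 intrinsics, pixels), "origin" and "rotation" of the camera in the world. Camera axes: x right, y down, z forward; pixel columns grow to the right and rows downward; lengths in m; the calibration is good to about 2 mm. A picture is of the moment at which its call begins. There is no depth.
- ctrl.job_done(): hands the job in; it is judged then, once.
The state is a dict: "time": time; "joint_pos": joint angles; "joint_vel": joint speeds; "effort": joint torques, N m; "tcp_pos": TCP position; "orientation": TCP orientation; "contact_force": force on the tool from outside, world axes, zero at the start; "moment": the same for the moment, N m; "width": finger opening in m; "grip_force": force on a finger pad.
Only numpy, scipy, OpenCV 4.12 (cv2) and the standard library are available. Lean on these libraries where they do the work, as an engineer would, in place of code of your own. Each camera call takes 0.05 s, during which the arm holds its last target. There are 200 camera calls.

TASK

A small carton that has already been stamped was left in the throat of the bench embosser: lay it flat in the steel tray. Then load the larger flat carton, lying flat, long side along the rear fence and snug against both the fence and the end stop, press the embosser's treadle all the way down to its stop, hold it there for a second and let it spring back up, leaving the carton in place. Do not press the treadle before the large carton is in place, and do not shift or knock over the bottle, the jar and the vial.

Things in the scene. Friction and masses are not known exactly. Their poses are not given: they have to be found in the camera images.
- stamper: Fixed bench embosser, grey frame about 200 x 180 mm; cartons slide on the bare worktop inside it. Origin on the worktop. In its frame, mm: aluminium rear fence, front face x = 40, y -35 to 145, 14 high, 12 thick; side bar, inner face y = -20 is the end stop, x -112 to 88, 22 high; hinge cheeks 48 high at x 59 to 87, y = -29 and 29. Its throat is open towards +y.
- seat (a point): Where the centre of the large carton's underside lies when it is fully loaded: stamper frame (13, 24.5, 0), axes parallel to the stamper's; the carton's 89 mm side then lies along y.
- treadle (a joint): Spring lever, rad: 0 up at rest, 0.16 down at its stop; springs back. Steel, 44 mm wide over y = 0 of the stamper, hinged at stamper x = 70, z = 36 mm, reaching to -x. The die under it is 33 mm over the worktop at rest, 24 mm when down. Its top is 50 mm high over the seat at rest, about 72 mm at the front end. About 10 N at the pad.
- treadle_pad (a point): Middle of the top of the treadle's ribbed pad (52 mm in stamper x, 56 mm in y), where to press; about 68 mm over the worktop at rest, goes down about 25 mm. Below it a fixed bridge, 26 mm high, at stamper x -112 to -78, y -36 to 30 mm.
- tray: Fixed open steel tray 130 (x) x 170 (y) mm, 18 mm high, walls 4 mm; inner floor about 4 mm over the worktop; origin at the centre of its underside.
- large_carton: The larger flat folding carton, closed, 54 (x) x 89 (y) x 22 (z) mm, lying flat on the worktop; origin at the centre of its underside.
- small_carton: The smaller flat folding carton, closed, 40 (x) x 71 (y) x 17 (z) mm, lying partly under the lever at the start; origin at the centre of its underside.
- bottle: Bystander: upright clear infusion bottle, 70 mm wide, 172 mm high, behind the fence; origin at the centre of its underside.
- jar: Bystander: round lidded jar, 72 mm wide, 60 mm high, in front of the throat's mouth; origin at the centre of its underside.
- vial: Bystander: upright vial, 43 mm wide, 98 mm high, beside the end stop; origin at the centre of its underside.
Things that resemble listed ones, but are neither listed nor needed, are in the scene too. Leave any blue or turquoise look-alike of the large_carton alone.

How it is judged:
By the outcome, as a careful person would: the job done as asked, in the order asked, and still so for the second after the job is handed in, with the robot touching nothing.
It also fails if it takes over 72 s, if anything falls off the work surface, if the arm or the gripper's body presses on something with over 40 N, if the wrist force passes 120 N, or if a joint passes its speed limit or range.

## Working session

There is one attempt and no reset: what is moved stays moved. The work goes in short steps, Python scripts to look and compute and a tool call to move; the robot and the scene stay as the last step left them, time stands still between calls to the robot, and variables do not carry over. Pictures are saved under pics/ and viewed, at most 10 in all, crops included, and the job is handed in when it is done.

Besides the shell and the picture viewer there is one more tool, called after "Emit:" in YAML: its name, and indented under it one key for each argument. jog_arm: Moves the arm, as the interface text tells. Its arguments: {"type":"object","properties":{"series":{"type":"array"},"force":{"type":"number"}},"required":["series"]}

```bash
mkdir -p pics; ls; cat > h.py <<'E'
import numpy as np, cv2
from bench import ctrl
def grab(n,f=None):
    d=ctrl.grab_frame(n)
    if f: cv2.imwrite('pics/'+f,cv2.cvtColor(d['pixels'],cv2.COLOR_RGB2BGR))
    return d
def ray(d,uv):
    uv=np.atleast_2d(np.array(uv,float)); K=np.array(d['K'])
    r=np.c_[uv,np.ones(len(uv))]@np.linalg.inv(K).T@np.array(d['rotation']).T
    return np.array(d['origin']),r
def plane(d,uv,z):
    o,r=ray(d,uv); return o+r*((z-o[2])/r[:,2])[:,None]
def tri(d1,p1,d2,p2):
    o1,r1=ray(d1,p1);o2,r2=ray(d2,p2);out=[]
    for a,b in zip(r1,r2):
        a=a/np.linalg.norm(a);b=b/np.linalg.norm(b)
        s=np.linalg.lstsq(np.c_[a,-b],o2-o1,rcond=None)[0]
        A,B=o1+a*s[0],o2+b*s[1]; out.append(np.r_[(A+B)/2,np.linalg.norm(A-B)])
    return np.array(out)
def proj(d,P):
    p=(np.atleast_2d(P)-np.array(d['origin']))@np.array(d['rotation'])@np.array(d['K']).T
    return p[:,:2]/p[:,2:]
E
python3 - <<'E'
from h import *
import pickle
np.set_printoptions(precision=4,suppress=True)
D={}
for n in ('top','side'):
    d=grab(n,n+'0.png');D[n]=d;print(n,d['origin'],np.array(d['rotation']).tolist(),np.array(d['K']).tolist())
pickle.dump(D,open('d0.pkl','wb'))
print(ctrl.observe())
E
```

```text
pics
top [ 0.3974 -0.0801  1.7042] [-2.186715354430726, 2.154488332752624, -0.11017015206556299] [[580.2465634884604, 0.0, 317.12642224025143], [0.0, 580.2465634884604, 240.99561939286994], [0.0, 0.0, 1.0]]
side [0.1503 0.301  1.1948] [-1.1417074737076127, 2.653287100992851, -0.6121960315093151] [[477.58909866284, 0.0, 317.8277571574436], [0.0, 477.58909866284, 239.18017879724624], [0.0, 0.0, 1.0]]
{'time': 0.1, 'joint_pos': array([-1.4124,  0.3134,  1.4983, -0.    ,  1.331 , -0.2234]), 'joint_vel': array([ 0.    , -0.0019, -0.0029,  0.0007, -0.0007,  0.0009]), 'effort': array([  0.0028, -40.2808, -25.2642,   0.0696,   0.0342,  -0.    ]), 'tcp_pos': array([ 0.1956, -0.487 ,  0.2382]), 'orientation': array([-3.0834, -0.5959, -0.    ]), 'contact_force': array([ 1.0195,  0.5735, -0.9353]), 'moment': array([ 0.0168,  0.0033, -0.0157]), 'grip_force': 0.0, 'width': 0.08821864991233155}
```

Rotation is a rotation vector; I'll convert it.

```bash
sed -i "s/    d=ctrl.grab_frame(n)/    d=ctrl.grab_frame(n); d['rotation']=cv2.Rodrigues(np.array(d['rotation'],float))[0]/" h.py
python3 - <<'E'
import pickle,cv2,numpy as np
D=pickle.load(open('d0.pkl','rb'))
for d in D.values():
    if np.array(d['rotation']).size==3: d['rotation']=cv2.Rodrigues(np.array(d['rotation'],float))[0]
pickle.dump(D,open('d0.pkl','wb'))
from h import *
for n in D: print(n,proj(D[n],[[.3,0,0],[.6,0,0],[.5,.3,0],[.5,-.3,0]]).round())
E
```

```text
top [[288. 333.]
 [290. 230.]
 [187. 262.]
 [391. 265.]]
side [[368. 336.]
 [289. 257.]
 [226. 360.]
 [391. 214.]]
```

View pics/top0.png

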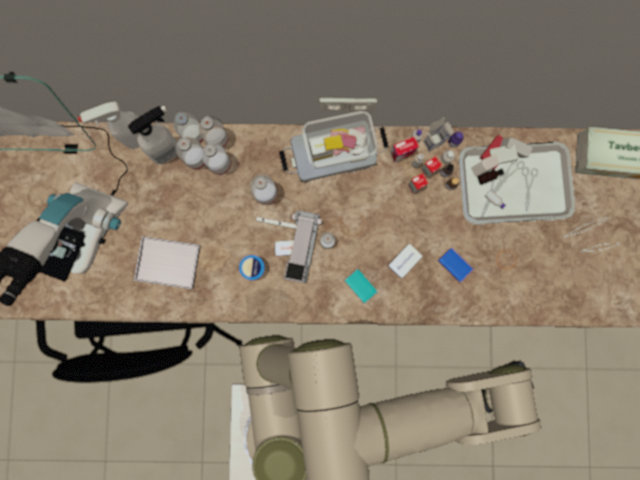

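View pics/side0.png

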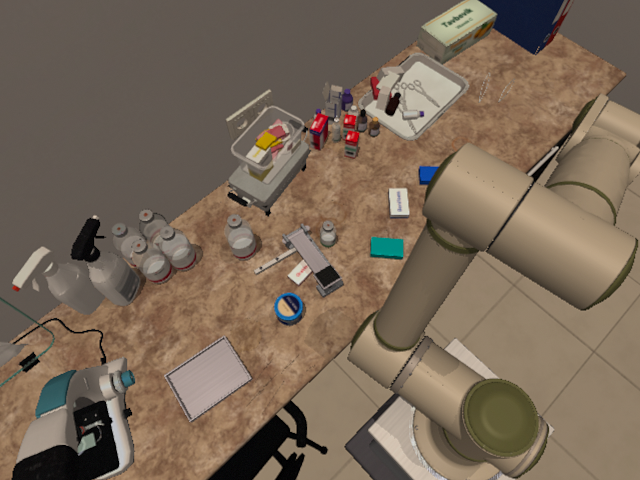

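Top view: embosser lever at (303,245), its fence to the left at (278,224). The small white carton lies under the lever at (285,248). 
Large-carton candidates are white (405,261), teal (361,285) and blue (455,264), so I choose the white one. Tray candidates are the flat one at (167,263), the white instrument tray (517,182) and the basket (335,145); I choose (167,263) by size. The jar is at (252,267), the vial at (328,241) and the bottle at (264,190).

```bash
python3 - <<'E'
import pickle,cv2
from h import *
D=pickle.load(open('d0.pkl','rb'))
t=cv2.cvtColor(D['top']['pixels'],cv2.COLOR_RGB2BGR);s=cv2.cvtColor(D['side']['pixels'],cv2.COLOR_RGB2BGR)
cv2.imwrite('pics/c1.png',cv2.resize(t[195:305,235:431],None,fx=4,fy=4,interpolation=cv2.INTER_CUBIC))
cv2.imwrite('pics/c2.png',cv2.resize(s[180:325,240:420],None,fx=4,fy=4,interpolation=cv2.INTER_CUBIC))
E
```

```text
(no output)
```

View pics/c1.png

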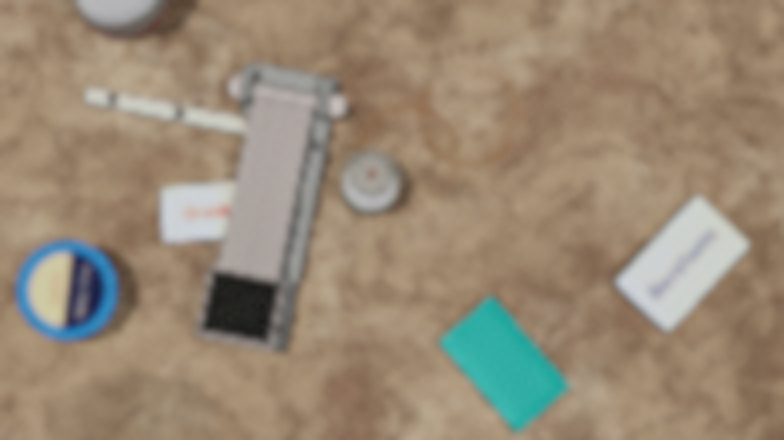

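View pics/c2.png

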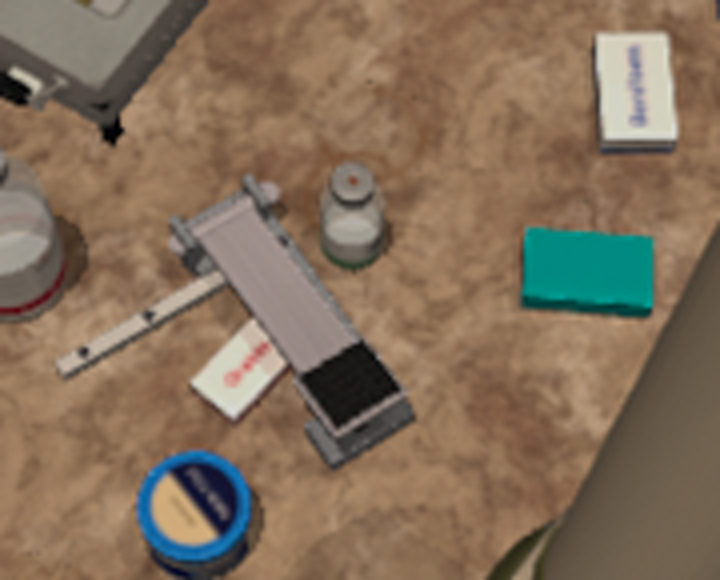

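Crop 1: pad (242,307), fence from (88,96) to (245,127), visible end of the small carton (161–235, 185–242), large white carton with text (616–749, 197–331), vial right of the bar (372,182), jar (68,290). Crop 2 shows the same things, and the white carton's lettering confirms it is not a coloured look-alike. Next I measure.

```bash
python3 - <<'E'
import pickle
from h import *
np.set_printoptions(precision=4,suppress=True)
D=pickle.load(open('d0.pkl','rb'));T,S=D['top'],D['side']
c1=lambda p:(np.array(p,float)+.5)/4-.5+[235,195]
c2=lambda p:(np.array(p,float)+.5)/4-.5+[240,180]
def m(d,roi,f):
    x0,y0,x1,y1=roi;h=cv2.cvtColor(d['pixels'],cv2.COLOR_RGB2HSV)[y0:y1,x0:x1].astype(int)
    k=f(h[...,0],h[...,1],h[...,2]).astype(np.uint8)
    c=max(cv2.findContours(k,0,2)[0],key=cv2.contourArea);M=cv2.moments(c)
    return np.array([M['m10']/M['m00']+x0,M['m01']/M['m00']+y0]),c+[x0,y0]
blk=lambda h,s,v:v<60
wh=lambda h,s,v:(s<45)&(v>150)
pt,_=m(T,(282,255,310,282),blk);ps,_=m(S,(310,262,345,292),blk)
print('pad',pt,ps,tri(T,pt,S,ps))
for n,roiT,roiS in [('large',(385,240,425,282),(384,184,414,220))]:
    a,ca=m(T,roiT,wh);b,cb=m(S,roiS,wh)
    print(n,a,b,tri(T,a,S,b));ra=cv2.minAreaRect(ca);rb=cv2.minAreaRect(cb)
    for d,r in ((T,ra),(S,rb)):
        q=plane(d,cv2.boxPoints(r),.022)[:,:2];e=q-np.roll(q,-1,0);print(q.mean(0),np.linalg.norm(e,axis=1),np.degrees(np.arctan2(e[:,1],e[:,0])))
t=c1([(698,197),(749,244),(669,331),(616,281)]);s=c2([(668,33),(676,140),(603,140),(596,35)])
# large corners order top: top,right,bottom,left ; find match
for k in range(4):
    r=tri(T,t,S,np.roll(s,k,0)); print(k,r[:,3].max()) 
    if r[:,3].max()<.02: print(r)
print('fence end',tri(T,c1([(87,90),(87,102)]),S,c2([(58,364),(66,378)])))
f=plane(T,c1([(87,103),(243,132)]),.014);g=plane(S,c2([(66,378),(222,290)]),.014)
for q in(f,g):print('fence',q,np.degrees(np.arctan2(*(q[0]-q[1])[[1,0]]))-90)
print('small',tri(T,c1([(162,187),(166,242)]),S,c2([(191,383),(235,418)])))
print(plane(T,c1([(162,187),(166,242),(233,183),(220,239)]),.017));print(plane(S,c2([(191,383),(235,418),(258,322),(288,368)]),.017))
print('bar end? front-right',plane(T,c1([(283,349)]),.026),plane(S,c2([(412,410),(335,467)]),.026))
print('vial',tri(T,c1([(372,176)]),S,c2([(352,181)])),'jar',tri(T,c1([(68,290)]),S,c2([(195,507)])))
print('bottle',tri(T,[(263,184)],S,[(235,220)]))
a,ca=m(T,(125,225,210,300),lambda h,s,v:(s<60)&(v>120))
q=plane(T,cv2.boxPoints(cv2.minAreaRect(ca)),.018)[:,:2];e=q-np.roll(q,-1,0);print('tray',a,q,q.mean(0),np.linalg.norm(e,axis=1),np.degrees(np.arctan2(e[:,1],e[:,0])))
a,cs=m(S,(155,325,262,425),lambda h,s,v:(s<60)&(v>110));print(plane(S,cv2.boxPoints(cv2.minAreaRect(cs)),.018)[:,:2].mean(0))
E
```

```text
pad [294.692  271.0994] [326.9602 275.3725] [[ 0.4748 -0.0197  0.0604  0.0028]]
large [405.3313 260.473 ] [398.4144 201.4647] [[ 0.5129 -0.3409  0.0093  0.0031]]
[ 0.5139 -0.3376] [0.0921 0.0579 0.0919 0.0577] [ 137.4738   47.2714  -42.6715 -132.5183]
[ 0.508  -0.3354] [0.0531 0.0868 0.0516 0.0866] [  51.1244  -44.537  -128.9666  136.4341]
0 0.052036493494296246
1 0.004845099592491961
[[ 0.5617 -0.3517  0.0117  0.0031]
 [ 0.5267 -0.389   0.014   0.0048]
 [ 0.4637 -0.3308  0.0079  0.0023]
 [ 0.4992 -0.292   0.0101  0.0033]]
2 0.05172875419161226
3 0.08373516676934507
fence end [[ 0.6348  0.098   0.0074  0.0032]
 [ 0.6272  0.0989 -0.0027  0.0031]]
fence [[ 0.6254  0.0982  0.014 ]
 [ 0.6056 -0.0167  0.014 ]] -9.74136177189476
fence [[ 0.6194  0.1007  0.014 ]
 [ 0.5956 -0.0178  0.014 ]] -11.344896670469168
small [[0.564  0.0415 0.0041 0.0031]
 [0.5235 0.0376 0.0086 0.0023]]
[[ 0.5639  0.0416  0.017 ]
 [ 0.5237  0.0378  0.017 ]
 [ 0.5676 -0.0102  0.017 ]
 [ 0.5265 -0.0015  0.017 ]]
[[ 0.5583  0.0434  0.017 ]
 [ 0.5199  0.0388  0.017 ]
 [ 0.5602 -0.0187  0.017 ]
 [ 0.5218 -0.0106  0.017 ]]
bar end? front-right [[ 0.4469 -0.049   0.026 ]] [[ 0.4416 -0.0467  0.026 ]
 [ 0.4478  0.0167  0.026 ]]
vial [[ 0.5661 -0.1106  0.0921  0.0009]] jar [[0.4852 0.1042 0.0457 0.0025]]
bottle [[0.7067 0.069  0.1588 0.0041]]
tray [165.9686 262.1628] [[0.4433 0.452 ]
 [0.5777 0.4376]
 [0.5533 0.262 ]
 [0.4193 0.2778]] [0.4984 0.3574] [0.1351 0.1773 0.1349 0.1759] [173.874   82.0939  -6.7217 -97.8459]
[0.4933 0.36  ]
```

```bash
cat >> h.py <<'E'
def go(x,y,z,yaw):  # world TCP target, yaw (deg) of tool y axis -> jog shift (cm) and roll
    s=ctrl.observe();R=cv2.Rodrigues(np.array(s['orientation'],float))[0]
    t=(np.array([x,y,z])-s['tcp_pos'])@R*100
    cur=np.degrees(np.arctan2(R[1,1],R[0,1])); d=(cur-yaw+90)%180-90
    print('t',s['time'],'tcp',s['tcp_pos'].round(4),'yaw',round(cur,2),'shift cm',t.round(2),'roll',round(np.radians(d),4),'n',round(np.linalg.norm(t)/6.25,1))
E
python3 -c "
from h import *
go(.54,.034,.20,4.5)"
```

```text
t 0.1 tcp [ 0.1956 -0.487   0.2382] yaw -68.12 shift cm [ 51.37 -35.51   3.88] roll -1.2675 n 10.0
```

Emit:
jog_arm:
  series: [1,51.4,-35.5,3.9,-1.2675,1,51.4,-35.5,3.9,-1.2675,1,51.4,-35.5,3.9,-1.2675,1,51.4,-35.5,3.9,-1.2675,1,51.4,-35.5,3.9,-1.2675,1,51.4,-35.5,3.9,-1.2675,1,51.4,-35.5,3.9,-1.2675,1,51.4,-35.5,3.9,-1.2675]

```text
time: 1.1
tcp_pos: [0.4717, -0.0691, 0.2074]
orientation: [2.131, 2.309, -0.0]
contact_force: [1.0, -0.0, -0.9]
width: 0.088
grip_force: 0.0
```

```bash
python3 -c "
from h import *
go(.54,.034,.12,4.5)"
```

```text
t 1.1 tcp [ 0.4717 -0.0691  0.2074] yaw 4.59 shift cm [9.73 7.63 8.74] roll 0.0015 n 2.4
```

Emit:
jog_arm:
  series: [0.68,9.7,7.6,4,0,0.68,9.7,7.6,8.7,0,0.68,9.7,7.6,8.7,0,0.68,9.7,7.6,8.7,0,0.68,9.7,7.6,8.7,0,0.68,9.7,7.6,8.7,0]

```text
time: 1.85
tcp_pos: [0.5393, 0.0307, 0.1217]
orientation: [2.133, 2.305, 0.002]
contact_force: [-0.4, -0.5, -0.2]
width: 0.06
grip_force: 0.0
```

```bash
python3 - <<'E'
from h import *
np.set_printoptions(precision=4,suppress=True)
go(.54,.034,.12,4.5)
s=ctrl.observe();print(s['width'])
T=grab('top');S=grab('side')
R=cv2.Rodrigues(np.array(s['orientation'],float))[0];w=s['width']/2
P=[s['tcp_pos']+R@np.array([a*.009,b*w,0]) for b in(1,-1) for a in(1,-1)]
for d,roi in((T,(255,205,335,265)),(S,(255,215,355,290))):print(proj(d,P)-roi[:2])
a=cv2.resize(T['pixels'][205:280,245:345],None,fx=7,fy=7,interpolation=2)
b=cv2.resize(S['pixels'][185:290,250:350],None,fx=5.5,fy=5.5,interpolation=2)
cv2.imwrite('pics/g1.png',b[...,::-1]);cv2.imwrite('pics/g1t.png',a[...,::-1])
print('proj in crop side',((proj(S,P)-[250,185]+.5)*5.5).round(), 'body',((proj(S,[s['tcp_pos']+[0,0,.064]])-[250,185]+.5)*5.5).round())
E
```

```text
t 1.85 tcp [0.5393 0.0307 0.1217] yaw 4.43 shift cm [0.32 0.09 0.17] roll -0.0012 n 0.1
0.05999283956203044
[[17.3201 30.9074]
 [23.8732 30.5003]
 [18.5279 52.6935]
 [25.1051 52.2829]]
[[27.1616 41.316 ]
 [32.2264 36.3817]
 [44.9105 56.4481]
 [49.9662 51.3619]]
proj in crop side [[180. 395.]
 [207. 368.]
 [277. 478.]
 [305. 450.]] body [[234. 362.]]
```

View pics/g1.png

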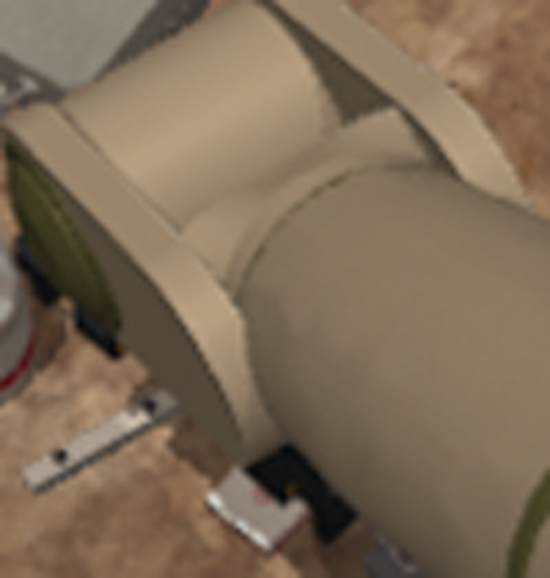

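The side view shows the black front finger at about (320,500), just ahead of the small carton's free end (255,505), and the fence at (100,440). The arm hides most of the fingers.

```bash
python3 -c "
from h import *
go(.5415,.034,.010,4.5)"
```

```text
t 1.95 tcp [0.5393 0.0309 0.1215] yaw 4.44 shift cm [ 0.29  0.23 11.15] roll -0.001 n 1.8
```

Emit:
jog_arm:
  series: [0.68,0.3,0.2,5,0,0.68,0.3,0.2,9,0,0.68,0.3,0.2,10.5,0,0.68,0.3,0.2,11.1,0,0.68,0.3,0.2,11.1,0]

```text
time: 2.58
tcp_pos: [0.5415, 0.0346, 0.0105]
orientation: [2.132, 2.306, 0.001]
contact_force: [0.0, -0.3, 0.7]
width: 0.0598
grip_force: 0.0
```

Emit:
jog_arm:
  series: [0.3,0,0,0,0,0.3,0,0,0,0,0.3,0,0,0,0,0.3,0,0,0,0,0.3,0,0,0,0]
  force: 12

```text
time: 3.2
tcp_pos: [0.5413, 0.0347, 0.0103]
orientation: [2.132, 2.306, 0.001]
contact_force: [-1.4, -0.7, 6.4]
width: 0.0403
grip_force: 12.0
```

Emit:
jog_arm:
  series: [0.3,0,0,-0.2,0,0.3,0.6,0.6,-0.3,0,0.3,1.5,1.3,-0.4,0,0.3,2.4,1.9,-0.5,0,0.3,3.2,2.2,-0.6,0,0.3,3.4,2.2,-2,0,0.3,3.4,2.2,-6,0,0.3,3.4,2.2,-10,0]
  force: 20

```text
time: 4.2
tcp_pos: [0.56, 0.0704, 0.1115]
orientation: [2.133, 2.307, 0.0]
contact_force: [1.3, -0.2, 0.2]
width: 0.04
grip_force: 20.0
```

```bash
python3 -c "
from h import *
S=grab('side','p2.png');s=ctrl.observe();print(s['width'],s['contact_force'])
go(.496,.358,.15,-7)"
```

```text
0.03991204470092003 [ 2.00437662 -0.23488986  4.5907926 ]
t 4.25 tcp [0.5623 0.0703 0.1169] yaw 4.51 shift cm [29.2  -4.32 -3.38] roll 0.2008 n 4.8
```

Emit:
jog_arm:
  series: [0.3,8,-1,-5,0,0.3,14,-3,-5,0.2,0.3,20,-4,-5,0.2,0.3,26,-4.1,-3,0.2,0.3,32.1,-4,0,0.2,0.3,32.1,-4,3,0.2,0.3,32.1,-4,6,0.2,0.3,32.1,-4,6,0.2]

```text
time: 5.25
tcp_pos: [0.494, 0.3868, 0.0482]
orientation: [-2.351, -2.082, 0.006]
contact_force: [1.4, -1.2, -0.3]
width: 0.04
grip_force: 20.0
```

```bash
python3 - <<'E'
from h import *
go(.4995,.387,.0155,-7)
S=grab('side');T=grab('top')
go(.4995,.387,.0155,-7)
a=cv2.resize(S['pixels'][310:430,150:270],None,fx=4,fy=4,interpolation=2);b=cv2.resize(T['pixels'][220:300,125:205],None,fx=6,fy=6)[:480,:320]
cv2.imwrite('pics/p3.png',a[...,::-1])
E
```

```text
t 5.25 tcp [0.494  0.3868 0.0482] yaw -6.94 shift cm [0.09 0.55 3.27] roll 0.001 n 0.5
t 5.35 tcp [0.4958 0.3872 0.0513] yaw -6.99 shift cm [0.02 0.36 3.58] roll 0.0001 n 0.6
```

View pics/p3.png

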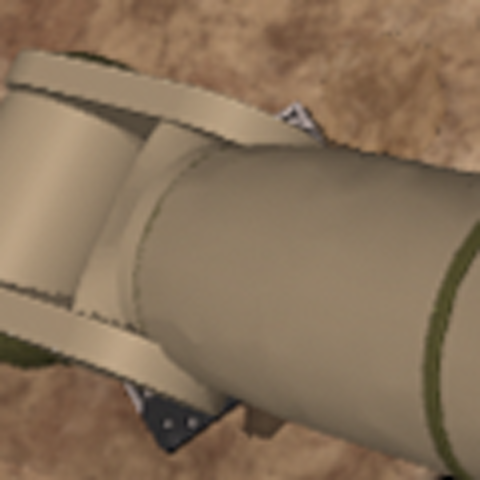

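The arm hides the tray; only a tray corner (295,118) and the gripper's body (180,425) are visible. Now I lower gently and watch the force.

Emit:
jog_arm:
  series: [0.3,0,0.3,1.5,0,0.3,0,0.3,2.8,0,0.3,0,0.3,3.3,0,0.3,0,0.3,3.55,0,0.3,0,0.3,3.55,0]

```text
time: 5.98
tcp_pos: [0.4982, 0.387, 0.0144]
orientation: [2.352, 2.082, 0.001]
contact_force: [-0.3, -0.2, -0.9]
width: 0.0402
grip_force: 20.0
```

Emit:
jog_arm:
  series: [0.65,0,0,0,0,0.65,0,0,0,0,0.65,0,0,0,0,0.65,0,0,-6,0,0.65,0,0,-12,0,0.8,0,0,-17,0,0.8,0,0,-17,0]

```text
time: 6.85
tcp_pos: [0.4993, 0.3877, 0.1884]
orientation: [2.351, 2.081, 0.012]
contact_force: [0.7, -0.1, -1.3]
width: 0.0705
grip_force: 0.0
```

```bash
python3 - <<'E'
from h import *
go(.511,-.3365,.18,45)
go(.511,-.3365,.18,-45)
go(.60,0.05,.2,-10)
E
```

```text
t 6.85 tcp [0.4993 0.3877 0.1884] yaw -6.95 shift cm [-71.75   9.92   0.58] roll -0.9068 n 11.6
t 6.85 tcp [0.4993 0.3877 0.1884] yaw -6.95 shift cm [-71.75   9.92   0.58] roll 0.664 n 11.6
t 6.85 tcp [0.4993 0.3877 0.1884] yaw -6.95 shift cm [-32.29  14.09  -1.22] roll 0.0532 n 5.6
```

```bash
python3 - <<'E'
from h import *
go(.4915,-.318,.13,47)
E
```

```text
t 6.85 tcp [0.4993 0.3877 0.1884] yaw -6.95 shift cm [-70.17   7.73   5.57] roll -0.9417 n 11.3
```

Emit:
jog_arm:
  series: [0.8,-35,5,0,-0.94,0.8,-35,5,0,-0.94,0.8,-35,5,0,-0.94,0.8,-35,5,0,-0.94,0.8,-35,5,0,-0.94,0.8,-40,5.5,0.5,-0.94,0.8,-46,6,1,-0.94,0.8,-52,7,2,-0.94]

```text
time: 7.85
tcp_pos: [0.5032, -0.0902, 0.1689]
orientation: [-1.154, -2.921, -0.0]
contact_force: [0.4, -0.2, 0.4]
width: 0.0706
grip_force: 0.0
```

```bash
python3 - <<'E'
from h import *
go(.4915,-.318,.13,47)
E
```

```text
t 7.85 tcp [ 0.5032 -0.0902  0.1689] yaw 46.9 shift cm [-14.72 -17.43   3.88] roll -0.0018 n 3.7
```

Emit:
jog_arm:
  series: [0.8,-4,-5,1,0,0.8,-8,-9.5,2,0,0.8,-12,-14,3,0,0.8,-12,-14,3.5,0,0.8,-12,-14,3.5,0,0.8,-12,-14,3.5,0]

```text
time: 8.6
tcp_pos: [0.496, -0.2713, 0.135]
orientation: [-1.152, -2.923, -0.0]
contact_force: [0.1, -0.4, 0.2]
width: 0.0705
grip_force: 0.0
```

```bash
python3 - <<'E'
from h import *
np.set_printoptions(precision=4,suppress=True)
import pickle
T=grab('top');S=grab('side');pickle.dump((T,S),open('d1.pkl','wb'))
go(.4915,-.318,.013,47)
# stamper fence line fit, both views; tray check
def q(d,roi,f):
    x0,y0,x1,y1=roi;h=cv2.cvtColor(d['pixels'],cv2.COLOR_RGB2HSV)[y0:y1,x0:x1].astype(int)
    k=f(h[...,0],h[...,1],h[...,2]).astype(np.uint8);c=max(cv2.findContours(k,0,2)[0],key=cv2.contourArea);return c+[x0,y0]
for d,roi in((T,(252,212,295,232)),(S,(250,245,296,277))):
    c=q(d,roi,lambda h,s,v:(s<60)&(v>150));r=cv2.boxPoints(cv2.minAreaRect(c));p=plane(d,r,.014)[:,:2];print('fence',r.round(1).tolist(),p)
    vx,vy,x,y=cv2.fitLine(c,2,0,.01,.01).ravel();p=plane(d,[(x-15*vx,y-15*vy),(x+15*vx,y+15*vy)],.014);e=p[1]-p[0];print(np.degrees(np.arctan2(e[0],e[1])))
for d,roi in((T,(282,205,325,285)),(S,(270,215,350,300))):
    c=q(d,roi,lambda h,s,v:(s<40)&(v>110));
    print('lever axis px',cv2.minAreaRect(c))
a=cv2.resize(T['pixels'][220:300,125:225],None,fx=5,fy=5);b=cv2.resize(S['pixels'][320:430,150:260],None,fx=4,fy=4)
b=b[:400,:300] if 0 else b
im=np.zeros((440,800,3),np.uint8);im[:400,:360]=a[:,:360];im[:,360:]=b[:,:440];cv2.imwrite('pics/tray.png',im[...,::-1])
E
```

```text
t 8.7 tcp [ 0.4962 -0.2716  0.1353] yaw 46.99 shift cm [-2.82 -3.72 12.23] roll -0.0003 n 2.1
fence [[254.1999969482422, 220.39999389648438], [257.70001220703125, 209.89999389648438], [295.79998779296875, 222.60000610351562], [292.29998779296875, 233.10000610351562]] [[ 0.6252  0.1046]
 [ 0.6565  0.0951]
 [ 0.6205 -0.0177]
 [ 0.5893 -0.008 ]]
-168.68959225397478
fence [[276.6000061035156, 256.20001220703125], [294.20001220703125, 247.39999389648438], [295.79998779296875, 250.60000610351562], [278.20001220703125, 259.3999938964844]] [[ 0.6212  0.0267]
 [ 0.6079 -0.0255]
 [ 0.5977 -0.0222]
 [ 0.6111  0.0298]]
-171.1787964301839
lever axis px ((301.5, 238.0), (54.0, 39.0), 90.0)
lever axis px ((305.818603515625, 249.22125244140625), (52.96258544921875, 23.518020629882812), 48.8140754699707)
```

View pics/tray.png

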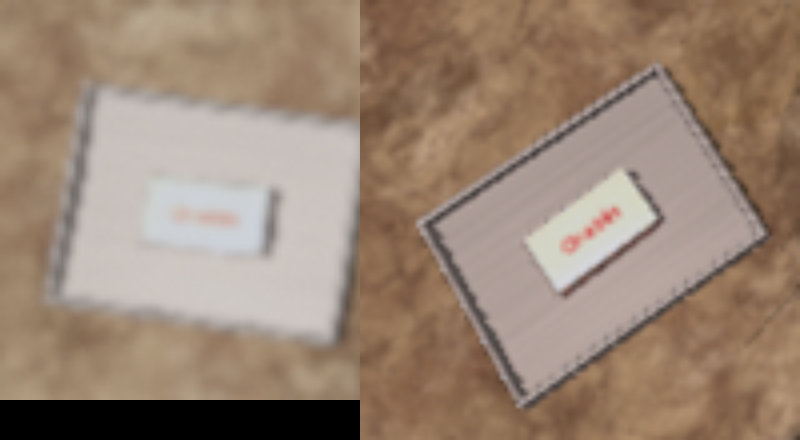

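The small carton lies flat in the middle of the tray in both views: (208,216) on the left, (595,232) on the right. Its known release line now lets me measure the camera bias.

```bash
python3 - <<'E'
from h import *
import pickle
np.set_printoptions(precision=4,suppress=True)
T,S=pickle.load(open('d1.pkl','rb'))
t=np.array([(145,182),(270,187),(266,252),(143,240)])/5+[125,220]-.4
s=(np.array([(527,240),(628,170),(660,218),(563,292)])-[360,0])/4+[150,320]-.4
u=np.array([.9925,-.122])
for n,d,p in(('T',T,t),('S',S,s)):
    q=plane(d,p,.021)[:,:2];print(n,q,q.mean(0),'off along closing axis mm',((q.mean(0)-[.4985,.387])@u)*1000)
E
```

```text
T [[0.5156 0.3934]
 [0.5137 0.3207]
 [0.4759 0.3216]
 [0.4818 0.3931]] [0.4968 0.3572] off along closing axis mm 1.903374651485101
S [[0.5149 0.3902]
 [0.5061 0.3205]
 [0.4702 0.3241]
 [0.476  0.3927]] [0.4918 0.3569] off along closing axis mm -2.9785792588866116
```

Emit:
jog_arm:
  series: [0.8,-2.8,-3.7,5,0,0.8,-2.8,-3.7,10,0,0.8,-2.8,-3.7,11.7,0,0.8,-2.8,-3.7,12.2,0,0.8,-2.8,-3.7,12.2,0]

```text
time: 9.32
tcp_pos: [0.4919, -0.3188, 0.0146]
orientation: [1.152, 2.92, -0.001]
contact_force: [0.3, -0.4, 0.5]
width: 0.0705
grip_force: 0.0
```

Emit:
jog_arm:
  series: [0.5,0,0,0,0,0.5,0,0,0,0,0.5,0,0,0,0,0.5,0,0,0,0,0.5,0,0,0,0]
  force: 15

```text
time: 9.95
tcp_pos: [0.4914, -0.3189, 0.014]
orientation: [1.153, 2.921, -0.001]
contact_force: [0.7, 1.5, 6.3]
width: 0.0538
grip_force: 15.0
```

```bash
cat >> h.py <<'E'
O=np.array([.5567,-.0357]);A=np.radians(-10.5);EX=np.array([np.cos(A),np.sin(A)]);EY=np.array([-np.sin(A),np.cos(A)])
def W(x,y): return O+EX*x/1000+EY*y/1000
def St(p): d=(np.array(p)[:2]-O)*1000; return np.array([d@EX,d@EY]).round(1)
E
python3 - <<'E'
from h import *
import pickle
D=pickle.load(open('d0.pkl','rb'));T,S=D['top'],D['side']
for n,t,s,z in(('jar',(252,267.5),(288.6,306.6),.06),('bottle',(263,184),(235,220),.172),('vial',(327.9,239),(327.9,225.1),.098),('pad',(294.7,271.1),(327,275.4),.068)):
    a=plane(T,t,z)[0];b=plane(S,s,z)[0];print(n,a.round(3),b.round(3),St((a+b)/2))
go(*W(-12,97),.20,-10.5)
E
```

```text
jar [0.484 0.102 0.06 ] [0.479 0.106 0.06 ] [-99.2 123.8]
bottle [0.703 0.066 0.172] [0.701 0.073 0.172] [123.6 130.2]
vial [ 0.565 -0.111  0.098] [ 0.563 -0.109  0.098] [ 20.3 -71.6]
pad [ 0.476 -0.019  0.068] [ 0.471 -0.018  0.068] [-85.    1.5]
t 9.95 tcp [ 0.4914 -0.3189  0.014 ] yaw 46.9 shift cm [ 20.8   32.67 -18.63] roll 1.0018 n 6.9
```

Emit:
jog_arm:
  series: [0.5,0,0,-3,0,0.5,0,0,-8,0,0.5,0,0,-14,0,0.5,0,0,-18,0,0.5,0,0,-19,0,0.5,0,0,-19,0]
  force: 25

```text
time: 10.7
tcp_pos: [0.4908, -0.3186, 0.2021]
orientation: [-1.154, -2.921, -0.0]
contact_force: [-0.1, -0.1, -1.0]
width: 0.0536
grip_force: 25.0
```

```bash
python3 - <<'E'
from h import *
go(*W(-12,97),.20,-10.5)
E
```

```text
t 10.7 tcp [ 0.4908 -0.3186  0.2021] yaw 46.89 shift cm [20.76 32.68  0.23] roll 1.0017 n 6.2
```

Emit:
jog_arm:
  series: [0.5,20.9,32.5,-1,1.0017,0.5,20.9,32.5,-1,1.0017,0.5,20.9,32.5,-1,1.0017,0.5,20.9,32.5,-1,1.0017,0.5,20.9,32.5,-1,1.0017,0.5,20.9,32.5,-1,1.0017,0.5,20.9,32.5,-1,1.0017,0.5,20.9,32.5,-1,1.0017]

```text
time: 11.7
tcp_pos: [0.5599, 0.0632, 0.2108]
orientation: [-2.41, -2.011, 0.004]
contact_force: [0.4, 0.1, -0.2]
width: 0.0534
grip_force: 25.0
```

```bash
python3 - <<'E'
from h import *
T=grab('top');S=grab('side')
go(*W(-14,97),.10,-10.5)
im=np.zeros((520,800,3),np.uint8)
im[:400,:400]=cv2.resize(T['pixels'][180:280,230:330],None,fx=4,fy=4,interpolation=2);im[:,400:]=cv2.resize(S['pixels'][180:310,220:320],None,fx=4,fy=4,interpolation=2)
cv2.imwrite('pics/e1.png',im[...,::-1])
E
```

```text
t 11.8 tcp [0.56   0.0608 0.2114] yaw -10.49 shift cm [ 0.15  0.06 11.14] roll 0.0002 n 1.8
```

View pics/e1.png

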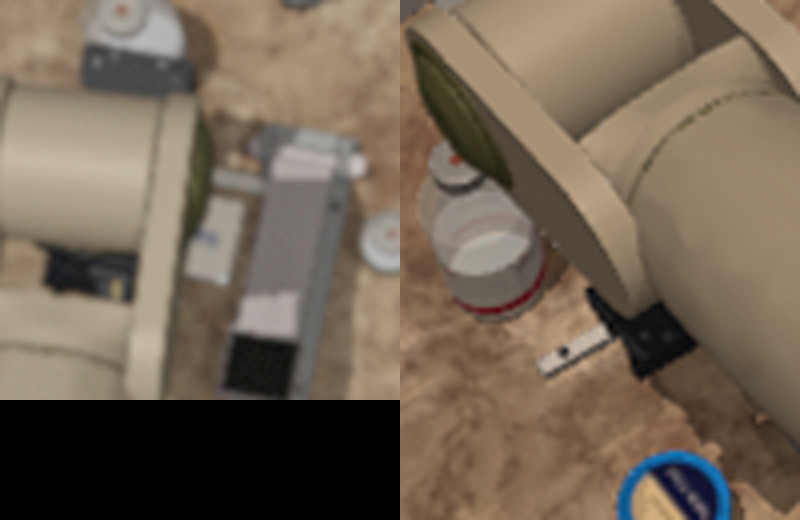

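Top: the held carton's free end (215,240) is left of the lever and parallel to it. The body's rear end (135,72) is near the bottle cap (120,12), so I check clearances before descending.

```bash
python3 - <<'E'
from h import *
import pickle
np.set_printoptions(precision=4,suppress=True)
D=pickle.load(open('d0.pkl','rb'));T,S=D['top'],D['side']
a=plane(T,(260.3,182.8),.172)[0];b=plane(S,(234.2,219.9),.172)[0];print('bottle',St(a),St(b))
s=ctrl.observe();p=s['tcp_pos'];print(St(p))
for z in(.275,.31,.34):
  print(z,[((proj(T,np.r_[p[:2]+EX*.0935+EY*k,z])-[230,180]+.5)*4).round()[0].tolist() for k in(-.0375,.0375)])
# held carton's free-end corners, top face z = tip+.008
z=p[2]+.008
q=plane(T,np.array([(212,197),(244,200),(224,284),(186,275)])/4-.5+[230,180],z);print([St(r) for r in q])
go(*W(-14,95),.017,-10.5)
E
```

```text
bottle [126.7 134.6] [123.5 135.1]
[-14.3  95.5]
0.275 [[212.0, 78.0], [94.0, 54.0]]
0.31 [[209.0, 68.0], [88.0, 44.0]]
0.34 [[206.0, 59.0], [82.0, 34.0]]
[array([11.8, 47.3]), array([13.9, 26.7]), array([-41.8,  28.4]), array([-40.9,  53.5])]
t 11.8 tcp [0.56   0.0608 0.2114] yaw -10.49 shift cm [-0.04  0.08 19.44] roll 0.0002 n 3.1
```

Emit:
jog_arm:
  series: [0.5,0.2,0,5,0,0.5,0.2,0,10,0,0.5,0.2,0,14,0,0.5,0.2,0,17,0,0.5,0.2,0,18.8,0,0.5,0.2,0,19.4,0,0.5,0.2,0,19.4,0]

```text
time: 12.68
tcp_pos: [0.5612, 0.063, 0.0194]
orientation: [2.415, 2.008, 0.001]
contact_force: [0.3, 0.2, -0.6]
width: 0.0531
grip_force: 25.0
```

```bash
python3 - <<'E'
from h import *
s=ctrl.observe();print(St(s['tcp_pos']),s['contact_force'])
go(*W(4,58),.017,-10.5)
E
```

```text
[-13.6  97.8] [ 0.25222283  0.23905706 -0.61611553]
t 12.675 tcp [0.5612 0.063  0.0194] yaw -10.52 shift cm [-3.98  1.76  0.24] roll -0.0003 n 0.7
```

Emit:
jog_arm:
  series: [0.5,-0.8,0,0,0,0.5,-1.6,0.4,0,0,0.5,-2.4,0.9,0,0,0.5,-3.2,1.4,0,0,0.5,-4,1.7,0,0,0.5,-4,1.7,0,0]

```text
time: 13.42
tcp_pos: [0.5704, 0.0203, 0.0189]
orientation: [-2.416, -2.008, 0.0]
contact_force: [-0.4, -0.2, -1.0]
width: 0.0537
grip_force: 25.0
```

Emit:
jog_arm:
  series: [0.5,-0.2,0,0,0,0.5,-0.4,0,0,0,0.5,-0.5,0,0,0,0.5,-0.6,0,0,0,0.5,-0.6,0,0,0]

```text
time: 14.05
tcp_pos: [0.5692, 0.0161, 0.019]
orientation: [-2.414, -2.009, -0.002]
contact_force: [0.3, 6.6, 0.6]
width: 0.0532
grip_force: 24.9
```

```bash
python3 - <<'E'
from h import *
s=ctrl.observe();print(St(s['tcp_pos']),s['tcp_pos'],s['contact_force'])
E
```

```text
[ 2.9 53.2] [0.56920722 0.01608836 0.0190372 ] [0.32327928 6.59637738 0.56668941]
```

Emit:
jog_arm:
  series: [0.5,0,0.3,0,0,0.5,0,0.6,0,0,0.5,0,0.9,0,0,0.5,0,1.1,0,0,0.5,0,1.3,0,0,0.5,0,1.3,0,0]

```text
time: 14.8
tcp_pos: [0.5813, 0.0139, 0.0186]
orientation: [-2.413, -2.007, 0.0]
contact_force: [-1.9, 5.9, -0.5]
width: 0.0534
grip_force: 25.0
```

```bash
python3 - <<'E'
from h import *
s=ctrl.observe();print(St(s['tcp_pos']),s['tcp_pos'],s['contact_force'],s['moment'])
E
```

```text
[15.2 53.2] [0.58130261 0.01385576 0.01856764] [-1.92572561  5.92687742 -0.49023772] [ 1.10663585  0.1657248  -0.03629943]
```

Emit:
jog_arm:
  series: [0.5,0,0.2,0,0,0.5,0,0.4,0,0,0.5,0,0.4,0,0,0.5,0,0.4,0,0]

```text
time: 15.3
tcp_pos: [0.5817, 0.0138, 0.0179]
orientation: [-2.407, -2.004, 0.011]
contact_force: [-18.5, 7.6, 8.6]
width: 0.0532
grip_force: 25.0
```

```bash
python3 - <<'E'
from h import *
s=ctrl.observe();print(St(s['tcp_pos']),s['tcp_pos'],s['contact_force'],s['moment'])
E
```

```text
[15.6 53.2] [0.58170608 0.01379499 0.01787547] [-18.46915014   7.55501528   8.57489884] [1.13071464 2.79599363 0.1475329 ]
```

Emit:
jog_arm:
  series: [0.5,0,-0.3,0,0,0.5,0,-0.3,0.25,0,0.5,0,-0.3,0.25,0,0.72,0,-0.3,0.25,0,0.72,0,-0.3,0.25,0,0.72,0,-0.3,-0.5,0,0.72,0,-0.3,-4,0,0.72,0,-0.3,-8,0]

```text
time: 16.3
tcp_pos: [0.5828, 0.0124, 0.1001]
orientation: [-2.415, -2.008, 0.001]
contact_force: [-0.0, -0.1, 0.9]
width: 0.0636
grip_force: 0.0
```

```bash
python3 - <<'E'
from h import *
s=ctrl.observe();print(St(s['tcp_pos']),s['width'],s['contact_force'])
go(*W(-40,38),.09,-10.5)
E
```

```text
[16.9 52. ] 0.06364693943674496 [-0.02817918 -0.11030699  0.93304631]
t 16.3 tcp [0.5828 0.0124 0.1001] yaw -10.51 shift cm [-1.4  -5.69  1.01] roll -0.0001 n 1.0
```

Emit:
jog_arm:
  series: [0,-1.2,-5.7,0,0,0,-1.2,-5.7,0,0,0,-1.2,-5.7,2,0,0,-1.2,-5.7,5,0,0,-1.2,-5.7,7.6,0,0,-1.2,-5.7,8.6,0,0,-1.2,-5.7,8.6,0]

```text
time: 17.18
tcp_pos: [0.5252, 0.011, 0.0131]
orientation: [2.415, 2.009, 0.0]
contact_force: [0.1, -0.6, 0.3]
width: 0.0004
grip_force: 0.0
```

```bash
python3 - <<'E'
from h import *
s=ctrl.observe();print(St(s['tcp_pos']),s['tcp_pos'],s['width'],s['contact_force'])
E
```

```text
[-39.5  40.1] [0.5252046  0.01095196 0.01313924] 0.0004325829707003247 [ 0.12843228 -0.55540694  0.32612932]
```

Emit:
jog_arm:
  series: [0,0,0.4,0,0,0,0,0.7,0,0,0,0,0.9,0,0,0,0,1.1,0,0,0,0,1.3,0,0,0,0,1.4,0,0]

```text
time: 17.92
tcp_pos: [0.5386, 0.0085, 0.013]
orientation: [-2.415, -2.009, 0.0]
contact_force: [0.4, -0.4, -0.9]
width: 0.0005
grip_force: 0.1
```

```bash
python3 - <<'E'
from h import *
s=ctrl.observe();print(St(s['tcp_pos']),s['tcp_pos'],s['contact_force'])
E
```

```text
[-25.9  40.2] [0.53857372 0.00851013 0.01295079] [ 0.43118056 -0.42463531 -0.94865699]
```

Emit:
jog_arm:
  series: [0,0,0.3,0,0,0,0,0.5,0,0,0,0,0.7,0,0,0,0,0.8,0,0,0,0,0.8,0,0]

```text
time: 18.55
tcp_pos: [0.5391, 0.0085, 0.0128]
orientation: [-2.403, -2.001, 0.021]
contact_force: [-41.6, 1.5, 34.6]
width: 0.0003
grip_force: 22.1
```

Emit:
jog_arm:
  series: [0,0,-0.8,0,0,0,0,-1.2,0,0,0,0,-1.2,-4,0,0,0,-1.2,-9,0,0,0,-1.2,-9,0]

```text
time: 19.18
tcp_pos: [0.5366, 0.0089, 0.1063]
orientation: [2.411, 2.005, 0.007]
contact_force: [-0.0, 0.6, -0.0]
width: 0.0004
grip_force: 0.0
```

```bash
python3 - <<'E'
from h import *
s=ctrl.observe();print(St(s['tcp_pos']),s['tcp_pos'],s['contact_force'])
T=grab('top');S=grab('side')
im=np.zeros((520,800,3),np.uint8)
im[:400,:400]=cv2.resize(T['pixels'][190:290,240:340],None,fx=4,fy=4,interpolation=2);im[:,400:]=cv2.resize(S['pixels'][190:320,250:350],None,fx=4,fy=4,interpolation=2)
cv2.imwrite('pics/f1.png',im[...,::-1])
go(*W(14,105),.19,79.5)
E
```

```text
[-27.9  40.2] [0.53662842 0.00887858 0.10629659] [-0.02430007  0.60253542 -0.04486259]
t 19.275 tcp [0.5346 0.0092 0.1027] yaw -10.5 shift cm [ 6.49  4.39 -8.73] roll 1.5708 n 1.9
```

View pics/f1.png

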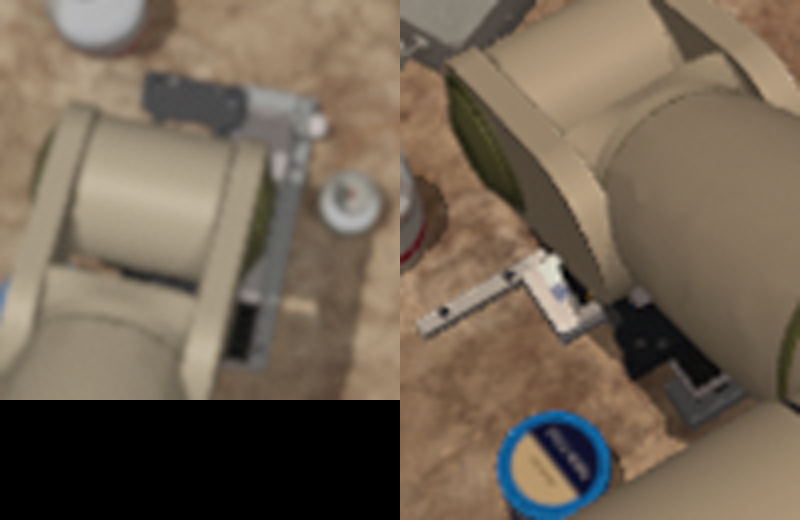

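The carton's visible end (565,290 in the side half) lies flush along the fence (480,300). Jar, vial and bottle stand undisturbed. Next I roll 90° and push it onto the end stop.

Emit:
jog_arm:
  series: [0,0,0,-5,0,0,6,4.4,-9,-1.57,0,6,4.4,-9,-1.57,0,6,4.4,-9,-1.57,0,6,4.4,-9,-1.57,0,6,4.4,-9,-1.57,0,6,4.4,-9,-1.57,0,6,4.4,-9,-1.57]

```text
time: 20.27
tcp_pos: [0.5884, 0.0602, 0.191]
orientation: [-0.678, -3.065, 0.001]
contact_force: [0.6, 1.1, 0.0]
width: 0.0004
grip_force: 0.0
```

Emit:
jog_arm:
  series: [0,0,0,0,-0.3,0,0,0,0,-0.3,0,0,0,0,-0.3]

```text
time: 20.65
tcp_pos: [0.5885, 0.0602, 0.1914]
orientation: [-0.224, -3.131, -0.0]
contact_force: [-0.6, 0.1, -0.0]
width: 0.0005
grip_force: 0.0
```

```bash
python3 - <<'E'
from h import *
print(St(ctrl.observe()['tcp_pos']));go(*W(14,100),.014,79.5)
E
```

```text
[ 13.8 100.1]
t 20.65 tcp [0.5885 0.0602 0.1914] yaw 81.83 shift cm [-7.000e-02 -1.000e-02  1.774e+01] roll 0.0406 n 2.8
```

Emit:
jog_arm:
  series: [0,0,0,5,0.04,0,0,0,10,0.04,0,0,0,14,0.04,0,0,0,16.8,0.04,0,0,0,17.6,0.04,0,0,0,17.7,0.04,0,0,0,17.7,0.04]

```text
time: 21.52
tcp_pos: [0.5894, 0.0602, 0.017]
orientation: [0.285, 3.127, -0.0]
contact_force: [-0.4, -0.5, 0.3]
width: 0.0002
grip_force: 0.0
```

Emit:
jog_arm:
  series: [0,0,-0.4,0,0,0,0,-0.8,0,0,0,0,-1.1,0,0,0,0,-1.3,0,0,0,0,-1.4,0,0,0,0,-1.4,0,0]

```text
time: 22.28
tcp_pos: [0.5862, 0.0465, 0.016]
orientation: [0.285, 3.129, 0.0]
contact_force: [-0.7, -0.1, 0.5]
width: 0.0005
grip_force: 0.0
```

Emit:
jog_arm:
  series: [0,0,-0.1,0,0,0,0,-0.2,0,0,0,0,-0.2,0,0]

```text
time: 22.65
tcp_pos: [0.5859, 0.0444, 0.016]
orientation: [0.285, 3.129, 0.0]
contact_force: [-0.2, -0.4, -0.2]
width: 0.0008
grip_force: 0.0
```

Emit:
jog_arm:
  series: [0,0,-0.1,0,0,0,0,-0.2,0,0,0,0,-0.3,0,0,0,0,-0.3,0,0]

```text
time: 23.15
tcp_pos: [0.5856, 0.0429, 0.0161]
orientation: [0.285, 3.128, 0.003]
contact_force: [1.6, 9.9, 0.7]
width: 0.0002
grip_force: 4.6
```

```bash
python3 -c "
from h import *
s=ctrl.observe();print(St(s['tcp_pos']),s['contact_force'])"
```

```text
[14.1 82.6] [1.55424129 9.92872174 0.65765986]
```

Emit:
jog_arm:
  series: [0,0,-0.1,0,0,0,0,-0.15,0,0,0,0,-0.15,0,0]

```text
time: 23.52
tcp_pos: [0.5855, 0.0428, 0.0162]
orientation: [0.285, 3.127, 0.006]
contact_force: [3.7, 16.5, -0.1]
width: 0.0004
grip_force: 8.5
```

Emit:
jog_arm:
  series: [0,0,0.6,0,0,0,0,1.2,0,0,0,0,1.2,-5,0,0,0,1.2,-11,0,0,0,1.2,-16,0,0,0,1.2,-16,0]

```text
time: 24.28
tcp_pos: [0.5887, 0.0517, 0.1799]
orientation: [0.284, 3.121, -0.001]
contact_force: [-0.9, 0.0, -0.6]
width: 0.0003
grip_force: 0.0
```

```bash
python3 -c "
from h import *
go(*W(-83,2),.12,79.5)"
```

```text
t 24.275 tcp [0.5887 0.0517 0.1799] yaw 79.6 shift cm [ 9.91 -8.96  5.91] roll 0.0017 n 2.3
```

Emit:
jog_arm:
  series: [0,5,-4.5,0,0,0,10,-9,0,0,0,10,-9,3,0,0,10,-9,7,0,0,10,-9,9.4,0,0,10,-9,9.4,0,0,10,-9,9.4,0]

```text
time: 25.15
tcp_pos: [0.4729, -0.0187, 0.0824]
orientation: [0.285, 3.128, -0.0]
contact_force: [0.3, -0.8, 0.9]
width: 0.0003
grip_force: 0.0
```

```bash
python3 - <<'E'
from h import *
s=ctrl.observe();print(St(s['tcp_pos']),s['tcp_pos'],s['contact_force'])
S=grab('side');p=proj(S,s['tcp_pos'])[0];print(p)
x,y=np.clip(p.astype(int)-[60,50],0,[520,380])
cv2.imwrite('pics/k.png',cv2.resize(S['pixels'][y:y+100,x:x+120],None,fx=5,fy=5,interpolation=2)[...,::-1]);print(x,y)
E
```

```text
[-85.5   1.4] [ 0.47285605 -0.01868585  0.08240791] [ 0.30366328 -0.82389017  0.92619507]
[326.73292788 272.75419678]
266 222
```

Emit:
jog_arm:
  series: [0,0,0,1,0,0,0,0,1.8,0,0,0,0,2.5,0,0,0,0,3.1,0,0,0,0,3.5,0,0,0,0,3.6,0,0,0,0,3.6,0]

```text
time: 26.08
tcp_pos: [0.4715, -0.0183, 0.0456]
orientation: [-0.284, -3.126, -0.001]
contact_force: [-7.4, 0.8, 8.5]
width: 0.0003
grip_force: 4.3
```

Emit:
jog_arm:
  series: [0,0,0,0.3,0,0,0,0,0.5,0,0,0,0,0.7,0,0,0,0,0.7,0]

```text
time: 26.58
tcp_pos: [0.4718, -0.0184, 0.0417]
orientation: [-0.283, -3.127, 0.0]
contact_force: [-22.8, 2.7, 51.2]
width: 0.0001
grip_force: 25.9
```

Emit:
jog_arm:
  series: [0,0,0,-0.1,0,0,0,0,-0.1,0,0,0,0,-0.1,0,0,0,0,-0.1,0,0,0,0,-0.1,0,0,0,0,-0.1,0,0,0,0,-0.1,0,0,0,0,-0.1,0]

```text
time: 27.58
tcp_pos: [0.4717, -0.0184, 0.0421]
orientation: [-0.283, -3.127, 0.0]
contact_force: [-18.9, 2.5, 42.6]
width: 0.0004
grip_force: 21.2
```

Emit:
jog_arm:
  series: [0,0,0,0,0,0,0,0,0,0,0,0,0,0,0,0,0,0,0,0]

```text
time: 28.08
tcp_pos: [0.4717, -0.0184, 0.0421]
orientation: [-0.283, -3.127, 0.0]
contact_force: [-18.9, 3.2, 42.2]
width: 0.0007
grip_force: 21.2
```

Emit:
jog_arm:
  series: [0,0,0,-0.5,0,0,0,0,-1.2,0,0,0,0,-2,0,0,0,0,-3,0,0,0,0,-6,0,0,0,0,-10,0,0,0,0,-15,0,0,0,0,-18,0]

```text
time: 29.08
tcp_pos: [0.4727, -0.0186, 0.2219]
orientation: [0.285, 3.127, -0.001]
contact_force: [1.0, -0.5, -0.5]
width: 0.0002
grip_force: 0.0
```

```bash
python3 -c "
from h import *
go(.45,-.33,.24,79.5)"
```

```text
t 29.075 tcp [ 0.4727 -0.0186  0.2219] yaw 79.6 shift cm [ -3.39 -31.03  -1.8 ] roll 0.0018 n 5.0
```

Emit:
jog_arm:
  series: [0,-3,-6,-2,0,0,-3,-12,-2,0,0,-3,-18,-2,0,0,-3,-24,-2,0,0,-3,-31,-2,0,0,-3,-31,-2,0,0,-3,-31,-2,0]

```text
time: 29.95
tcp_pos: [0.446, -0.3285, 0.2395]
orientation: [-0.285, -3.128, -0.002]
contact_force: [-0.1, 0.6, 0.3]
width: 0.0006
grip_force: 0.0
```

```bash
python3 - <<'E'
from h import *
T=grab('top');S=grab('side')
im=np.zeros((520,800,3),np.uint8)
im[:400,:400]=cv2.resize(T['pixels'][185:285,240:340],None,fx=4,fy=4,interpolation=2);im[:,400:]=cv2.resize(S['pixels'][190:320,250:350],None,fx=4,fy=4,interpolation=2)
cv2.imwrite('pics/z.png',im[...,::-1])
E
```

```text
(no output)
```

View pics/z.png

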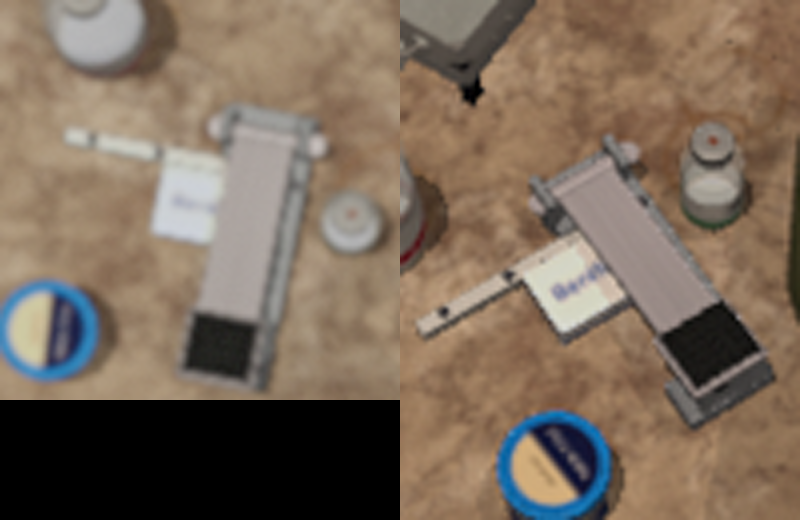

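The carton (190,200 left half; 580,285 right half) is flush with the fence, the treadle is back up, and the jar, vial and bottle haven't moved. I'm handing the job in.

```bash
python3 -c "
from bench import ctrl
print(ctrl.job_done())"
```

```text
the job is handed in; nothing more can be done
None
```

The job is handed in (no verdict came back): the small carton lies flat in the tray, the large carton is snug against fence and end stop, and the treadle was held on its stop about 1.5 s and sprang back; two finger pushes briefly read over 40 N at the wrist (54 N and 56 N total), with fingertips rather than the gripper's body meant to be touching.

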